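Close the drain strainer and tighten its cover knobs

ROBOT

A 7-joint arm with a two-finger parallel gripper is mounted at the origin on a cart in front of the work surface, level with it; the furniture and walls round the work are solid. World frame = base frame: x ahead of the robot, y to its left, z up, the work surface at z = 0. Lengths are in m, angles in rad, forces in N, time in s.
With the tool pointing down it reaches from about 0.4 to 0.85 m from the base axis. Payload 4.5 kg.
Tool frame: the origin (TCP) lies midway between the tips of the shut fingers; the grasp point (between the pads) lies 19 mm behind it; z points along the fingers, y is the line along which they close (so a half turn about z gives the same grasp; the last joint's range is limited). The gripper opens to 85 mm and grips with 20 to 120 N. Pads are 22 mm wide; open, the fingers measure 114 mm over their backs; the gripper's body (76 mm by 85 mm) begins 54 mm behind the grasp point. The pads swing forward as they close: fully open they stand 13 mm farther back than shut.
Start: joints at [-1.303, 0.689, -0.195, 1.565, 0.157, 0.902, -0.215], TCP at [0.145, 0.608, 0.231] pointing down, gripper open.
Joint ranges: [-3.01, 3.01], [-0.46, 2.08], [-1.47, 1.51], [0.13, 2.56], [-1, 4.14], [0.04, 2.09], [-2.66, 2.66]. Speed limits (rad/s): [2.57, 2.57, 3.14, 3.14, 3.14, 3.14, 3.14].

INTERFACE

Orientations are given as a unit quaternion [w, x, y, z].
In Python, from plant import manip gives the robot as it stands. Calls block until the motion is done:
- manip.move_ptp(position, orientation): joint-space move of the TCP to a pose.
- manip.line_to(position, rotation=None, speed=0.15): straight line of the TCP; rotation=None keeps the orientation; speed is the mean speed in m/s.
- manip.move_j(angles): joint-space move.
- manip.set_gripper(opening): opening from 0.0 (shut) to 1.0 (fully open); the grip force is fixed at half the most; returns when the fingers have stopped.
- manip.sleep(seconds).
- manip.inverse_kinematics(position, orientation): joint angles nearest the present ones, or None.
- manip.sense(): the state.
- manip.get_image(name): name is "scene" or "top" or "wrist"; returns (picture, depth): 480x640x3 uint8, blue, green, red; 480x640 float32, m along the optical axis (not along the pixel's ray), 0 where there is no reading.
- manip.calibration(name): a dict with "fx", "fy", "cx", "cy" (pixels), "eye" and "orientation" of the camera in the world; the wrist camera has in their place "tool_from_camera" (4x4, takes a point from camera to tool coordinates, whose origin is the TCP and whose axes are the flange's). Camera axes: x right, y up, looking along -z (the intrinsics and any distortion apply to the point x, -y, -z); pixel columns grow to the right and rows downward; lengths in m; the calibration is good to about 2 mm. The wrist camera is an equidistant fisheye: a pixel r from the principal point sees the ray r / f radians off the axis. A picture is of the moment at which its call begins: read the wrist's pose just before it. calibration takes no time and is no camera call.
A pose or a line that the arm cannot do raises manip.IKError and nothing moves.
- manip.job_done(): hands the job in; it is judged then, once.
The state is a dict: "time": time; "joint_pos": joint angles; "qvel": joint speeds; "effort": joint torques, N m; "eef_pos": TCP position; "orientation": TCP orientation; "wrist_force": force on the tool from outside, world axes, zero at the start; "moment": the same for the moment, N m; "width": opening from 0.0 (shut) to 1.0 (fully open); "gripper_force": force on a finger pad.
Only numpy, scipy, OpenCV 4.12 (cv2) and the standard library are available. Lean on these libraries where they do the work, as an engineer would, in place of code of your own. Each camera call takes 0.05 s, during which the arm holds its last target. There are 200 camera calls.

TASK

Gently shut the blue cover of the drain strainer, without slamming it. Then tighten its three black captive knobs clockwise to their end stops: first the one beside the lift tab, and only then the two by the hinge, in either order. Leave everything else on the table where it is.

Things in the scene. Friction and masses are not known exactly. Their poses are not given: they have to be found in the camera images.
- strainer: Fixed round aluminium drain strainer pot, 210 mm across, 75 mm high, with brass-collared pipe stubs on both sides (to 146 mm from its centre along +-y) and a hinged blue cover. Origin: centre of the underside; +x points to the cover's hinge (far side), -x to the lift tab, z up.
- cover (a joint): Hinge of the blue cover: 0 = shut flat on the pot, grows as it opens (1.45 fully open); it starts half open, 0.9 to 1.25. The hinge is stiff: the cover stays where it is left; about 2 to 5 N at the tab moves it. The open cover leans with its underside towards the tab side, so it is shut by pushing the tab's outer face over and down.
- cover_hinge (a point): Point on the cover's hinge axis, midway along it; in the strainer's frame at x = 115 mm, z = 81 mm; the hinge axis runs along the strainer's y.
- cover_tab (a point): Middle of the outer (upper) face of the lift tab, a flat blue tongue 70 mm wide and 9 mm thick that sticks out 45 mm past the cover's rim, away from the hinge. The point lies 247 mm from the hinge axis (the tab ends at 265 mm) and 6 mm above the hinge axis when shut. Its x axis points along the cover to the hinge, z is the cover's outward normal.
- grip_front (a point): Middle of the black bar grip of the knob beside the lift tab, 72 mm from the cover's centre. Bar: 64 mm long (x axis), 16 mm thick (y), 28 mm high (z, up when shut). The point is on the turning axis, 14 mm below the bar's top, 117 mm above the table when shut; 10 mm free under the bar.
- knob_front (a joint): Knob beside the lift tab, 72 mm from the cover's centre. 0 = loose; grows as it turns clockwise (seen from above, cover shut) to 1.6 rad, the hard end stop = tight, bar in line with the white mark on the cover. Starts at 0.15 to 0.6; stays where left.
- grip_left (a point): Middle of the black bar grip of the knob near the hinge, left when looking from tab to hinge (strainer's +y), 72 mm from the cover's centre. Bar: 64 mm long (x axis), 16 mm thick (y), 28 mm high (z, up when shut). The point is on the turning axis, 14 mm below the bar's top, 117 mm above the table when shut; 10 mm free under the bar.
- knob_left (a joint): Knob near the hinge, left when looking from tab to hinge (strainer's +y), 72 mm from the cover's centre. 0 = loose; grows as it turns clockwise (seen from above, cover shut) to 1.6 rad, the hard end stop = tight, bar in line with the white mark on the cover. Starts at 0.15 to 0.6; stays where left.
- grip_right (a point): Middle of the black bar grip of the knob near the hinge, right when looking from tab to hinge (strainer's -y), 72 mm from the cover's centre. Bar: 64 mm long (x axis), 16 mm thick (y), 28 mm high (z, up when shut). The point is on the turning axis, 14 mm below the bar's top, 117 mm above the table when shut; 10 mm free under the bar.
- knob_right (a joint): Knob near the hinge, right when looking from tab to hinge (strainer's -y), 72 mm from the cover's centre. 0 = loose; grows as it turns clockwise (seen from above, cover shut) to 1.6 rad, the hard end stop = tight, bar in line with the white mark on the cover. Starts at 0.15 to 0.6; stays where left.
- gasket: Bystander, not to be moved: black rubber ring gasket; origin at the centre of its underside.
- spare_basket: Bystander, not to be moved: steel filter basket; origin at the centre of its underside.
- portafilter: Bystander, not to be moved: filter holder with black handle; origin at the centre of its underside.
- milk_pitcher: Bystander, not to be moved: steel jug; origin at the centre of its underside.
- canister: Bystander, not to be moved: tall white tub; origin at the centre of its underside.
- spray_bottle: Bystander, not to be moved: spray bottle; origin at the centre of its underside.
- tamper: Bystander, not to be moved: tamper with black knob; origin at the centre of its underside.
- cup: Bystander, not to be moved: blue-grey cup; origin at the centre of its underside.

How it is judged:
On the way, in this order (a step that is already met when the one before it is completed fails the run):
1. the cover is shut (within 0.04 rad) while all three knobs are still loose (below 1.2 rad) (value of joint cover below 0.04 rad and value of joint each of knob_front, knob_left, knob_right below 1.2 rad), for 0.2 s.
2. the knob beside the tab is at its end stop (above 1.5 rad) while the two by the hinge are still loose (below 1.2 rad), cover shut (value of joint cover below 0.04 rad and value of joint knob_front above 1.5 rad and value of joint each of knob_left, knob_right below 1.2 rad), for 0.2 s.
3. both knobs by the hinge are at their end stops (above 1.5 rad) too, cover shut (value of joint cover below 0.04 rad and value of joint each of knob_front, knob_left, knob_right above 1.5 rad), for 0.2 s.
At the end, for the whole second after the job is handed in: The cover is shut within 0.04 rad, all three knobs stand above 1.5 rad (the stop is at 1.6), and cover and knobs are at rest (all of step 3 and velocity of joint cover between -0.1 and 0.1 rad/s and velocity of joint knob_front between -0.1 and 0.1 rad/s and velocity of joint knob_left between -0.1 and 0.1 rad/s and velocity of joint knob_right between -0.1 and 0.1 rad/s); the robot touches nothing.
It fails at once if the cover is slammed (closing faster than 2.5 rad/s) (velocity of joint cover below -2.5 rad/s).
It fails at once if another thing on the table is moved by more than 30 mm (distance of any of gasket, spare_basket, portafilter, milk_pitcher, canister, spray_bottle, tamper, cup from where it was at the start of the episode above 0.03 m).
It also fails if it takes over 61 s, if anything falls off the work surface, if the arm or the gripper's body presses on something with over 40 N, if the wrist force passes 120 N, or if a joint passes its speed limit or range.

## Working session

There is one attempt and no reset: what is moved stays moved. The work goes in short steps, each a Python script; the robot and the scene stay as the last script left them, time stands still between calls to the robot, and variables do not carry over. Pictures are saved under pics/ and viewed, at most 10 in all, crops included, and the job is handed in when it is done.

```bash
ls; mkdir -p pics
cat > look.py <<'E'
from plant import manip
import cv2,numpy as np,pickle
d={}
for n in("scene","top"):
    im,dep=manip.get_image(n); cv2.imwrite(f"pics/{n}0.png",im); d[n]=(im,dep,manip.calibration(n)); c=d[n][2]; print(n,{k:np.round(v,3).tolist() if not isinstance(v,str) else v for k,v in c.items()})
pickle.dump(d,open("v0.pkl","wb"))
s=manip.sense();print(s["time"],s["eef_pos"],s["orientation"],s["wrist_force"])
E
python3 look.py
```

```text
pics
scene {'fx': 451.143, 'fy': 451.143, 'cx': 317.757, 'cy': 240.138, 'eye': [-0.283, -0.676, 0.804], 'orientation': [0.777, 0.433, -0.215, -0.402]}
top {'fx': 489.538, 'fy': 489.538, 'cx': 318.115, 'cy': 244.221, 'eye': [0.511, -0.007, 1.214], 'orientation': [-0.699, -0.027, 0.02, 0.715]}
0.1 [0.1447354  0.60740025 0.23054336] [-2.58435115e-05  1.16614525e-01  9.93176894e-01 -8.42413933e-04] [ 0.03691524  0.92253246 -0.85953931]
```

View pics/scene0.png

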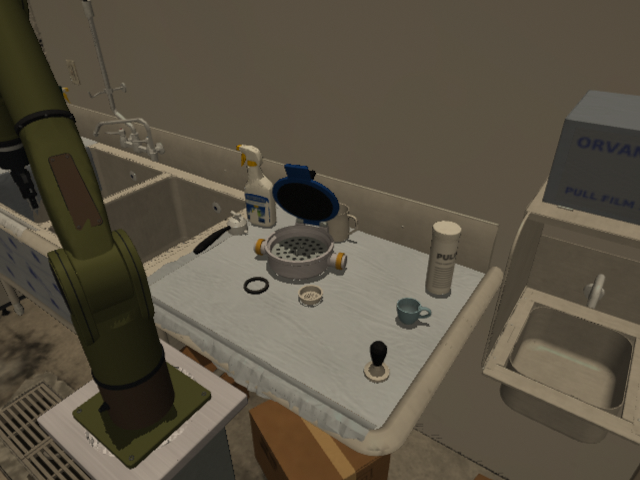

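View pics/top0.png

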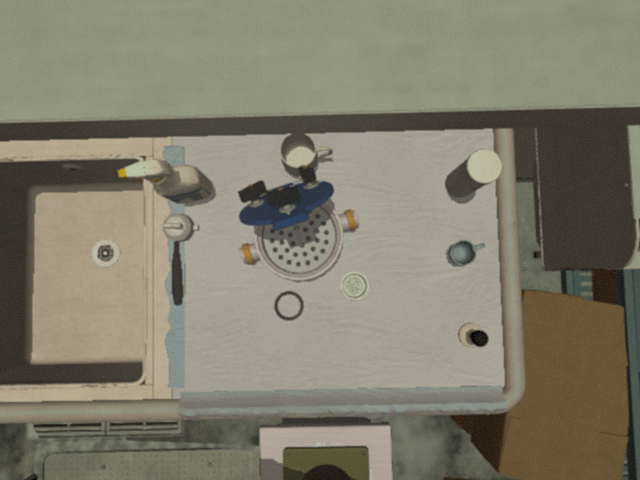

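The scene view shows the half-open blue cover, with its tab at (298,172), and the pot at (302,252) with brass collars at (260,246) and (340,261). In the top view the collars are at (249,254) and (350,220), the pot is near (299,240), and the jug stands behind the cover at (298,150). Next I measure these.

```bash
cat > geo.py <<'E'
import cv2,numpy as np
from scipy.spatial.transform import Rotation as R
def rot(q): return R.from_quat([q[1],q[2],q[3],q[0]])
def ray(c,u,v):
    d=np.stack([(np.asarray(u,float)-c["cx"])/c["fx"],-(np.asarray(v,float)-c["cy"])/c["fy"],-np.ones(np.shape(u))],-1)
    return rot(c["orientation"]).apply(d)   # depth-normalised ray
def cloud(dep,c,mask):
    v,u=np.nonzero(mask&(dep>0)); return np.array(c["eye"])+ray(c,u,v)*dep[v,u][:,None]
def tri(c1,p1,c2,p2):
    d=[ray(c1,*p1),ray(c2,*p2)]; d=[x/np.linalg.norm(x) for x in d]; P=[np.eye(3)-np.outer(x,x) for x in d]
    e=[np.array(c1["eye"]),np.array(c2["eye"])]
    x=np.linalg.solve(P[0]+P[1],P[0]@e[0]+P[1]@e[1]); return x,[np.linalg.norm(P[i]@(x-e[i])) for i in(0,1)]
def mask(im,lo,hi): 
    return cv2.inRange(cv2.cvtColor(im,cv2.COLOR_BGR2HSV),lo,hi)>0
def circle(P):
    A=np.c_[2*P[:,:2],np.ones(len(P))]; s=np.linalg.lstsq(A,(P[:,:2]**2).sum(1),rcond=None)[0]
    return s[:2],np.sqrt(s[2]+s[0]**2+s[1]**2)
E
cat > m.py <<'E'
import pickle; from geo import *
D=pickle.load(open("v0.pkl","rb"))
box={"scene":(245,355,220,285),"top":(235,365,195,275)}
cen={}
for n in box:
    im,dep,c=D[n]; u0,u1,v0,v1=box[n]; roi=np.zeros(dep.shape,bool); roi[v0:v1,u0:u1]=1
    m=roi&mask(im,(8,90,80),(28,255,255))
    k,l,st,ce=cv2.connectedComponentsWithStats(m.astype(np.uint8))
    o=np.argsort(-st[1:,4])[:2]+1; o=sorted(o,key=lambda i:ce[i][0])
    cen[n]=[ce[i] for i in o]
    for i in o:
        P=cloud(dep,c,l==i); print(n,"collar",ce[i].round(1),st[i,4],np.median(P,0).round(3))
    full=np.zeros(dep.shape,bool); full[130:300,180:400]=1
    b=full&mask(im,(100,110,30),(130,255,255))
    P=cloud(dep,c,b); P=P[(P[:,2]>.08)&(P[:,2]<.4)]
    ctr=np.median(P,0)
    for _ in range(5):
        ctr=P.mean(0); nrm=np.linalg.svd(P-ctr,full_matrices=False)[2][2]; r=(P-ctr)@nrm; P=P[abs(r)<max(.004,2*r.std())]
    print(n,"cover",len(P),ctr.round(3),nrm.round(3),r.std().round(4),"z",P[:,2].min().round(3),P[:,2].max().round(3), P[P[:,2].argmax()].round(3))
    Q=cloud(dep,c,roi); 
    for lo,hi in((.03,.06),(.066,.085)):
        S=Q[(Q[:,2]>lo)&(Q[:,2]<hi)]; cc=np.array([.52,.04])
        if n=="scene" or lo>.06:
          for _ in range(8):
            rr=np.linalg.norm(S[:,:2]-cc,axis=1); T=S[(rr>.088)&(rr<.112)]; 
            if len(T)<10: break
            cc,ra=circle(T)
          print(n,"pot",lo,len(T),cc.round(4),ra.round(4),np.median(T[:,2]).round(4))
for i in(0,1):
    x,e=tri(D["scene"][2],cen["scene"][i],D["top"][2],cen["top"][i]); print("tri",x.round(4),np.round(e,4))
E
python3 m.py
```

```text
scene collar [258.6 244.1] 71 [0.559 0.17  0.052]
scene collar [338.9 258.2] 75 [ 0.637 -0.078  0.051]
scene cover 753 [0.647 0.043 0.244] [-0.864 -0.267 -0.426] 0.0018 z 0.082 0.323 [0.607 0.047 0.323]
scene pot 0.03 438 [0.572  0.0529] 0.0983 0.0436
scene pot 0.066 613 [0.6089 0.048 ] 0.1009 0.0733
top collar [246.9 253.8] 131 [0.569 0.174 0.055]
top collar [350.6 219.6] 131 [ 0.645 -0.074  0.055]
top cover 374 [0.628 0.053 0.292] [0.863 0.268 0.429] 0.0021 z 0.089 0.326 [0.609 0.074 0.326]
top pot 0.066 567 [0.6086 0.0498] 0.1 0.0746
tri [0.5693 0.1763 0.0444] [0.0007 0.0007]
tri [ 0.646  -0.0739  0.045 ] [0.0006 0.0006]
```

```bash
cat > rb.py <<'E'
from plant import manip
from geo import *
YAW=.298; C=np.array([.608,.0505]); ex=np.array([np.cos(YAW),np.sin(YAW)])
H=np.r_[C+.115*ex,.081]
def down(a):
    q=(R.from_euler("z",a)*R.from_euler("x",np.pi)).as_quat(); return [q[3],q[0],q[1],q[2]]
def pt(r,z): return np.r_[H[:2]+r*ex,H[2]+z]   # hinge-relative: along strainer x, up
def st(t=""):
    s=manip.sense(); print(t,"t%.1f"%s["time"],"p",s["eef_pos"].round(4),"F",np.round(s["wrist_force"],1),"M",np.round(s["moment"],2),"w",np.round(s["width"],2)); return s
E
cat > close1.py <<'E'
from rb import *
q=down(YAW+np.pi)
def tip(th,h=.006,r=.258): return pt(-r*np.cos(th)+h*np.sin(th)+.011, r*np.sin(th)+h*np.cos(th))
a=tip(1.13); pre=a+np.r_[.025*ex,0.0]
p0=manip.sense()["eef_pos"]
manip.line_to(np.r_[p0[:2],.42],speed=.4)
manip.set_gripper(0.0)
manip.move_ptp(pre+[0,0,.1],q); st("above")
manip.line_to(pre,speed=.2); st("pre")
for th in np.linspace(1.13,.1,12):
    manip.line_to(tip(th,.004),speed=.15); st("%.2f"%th)
E
python3 close1.py
```

```text
above t4.1 p [0.6521 0.0655 0.4169] F [0.3 0.4 0.1] M [-0.   -0.02  0.06] w -0.0
pre t4.8 p [0.653  0.0646 0.318 ] F [0.5 1.1 0.6] M [ 0.02 -0.01 -0.  ] w -0.0
1.13 t5.1 p [0.6277 0.0563 0.3181] F [ 0.  -0.1  0.3] M [-0.03  0.02  0.04] w 0.0
1.04 t5.4 p [0.6069 0.0501 0.3056] F [ 0.9  0.  -0.6] M [ 0.01 -0.05 -0.03] w 0.0
0.94 t5.7 p [0.5875 0.0442 0.2925] F [0.1 0.9 0.7] M [ 0.01 -0.04 -0.03] w 0.0
0.85 t6.0 p [0.5692 0.0386 0.2777] F [ 0.2 -0.4 -0.6] M [-0.01 -0.01 -0.02] w 0.0
0.76 t6.3 p [0.5524 0.0334 0.2612] F [0.3 0.1 1. ] M [-0.03  0.02 -0.01] w -0.0
0.66 t6.6 p [0.5371 0.0287 0.2432] F [ 0.3  0.  -0.1] M [-0.01 -0.06  0.03] w 0.0
0.57 t6.9 p [0.5235 0.0245 0.2237] F [-0.1  0.2  0.4] M [0.06 0.03 0.03] w -0.0
0.47 t7.2 p [0.5117 0.0209 0.203 ] F [ 1.3 -0.1  0.6] M [ 0.01 -0.06  0.01] w -0.0
0.38 t7.6 p [0.5017 0.0178 0.1812] F [-0.2  0.7 -0. ] M [-0.04  0.03 -0.  ] w -0.0
0.29 t7.9 p [0.4937 0.0154 0.1585] F [ 0.3 -0.2  0.5] M [ 0.03  0.03 -0.05] w -0.0
0.19 t8.2 p [0.4878 0.0135 0.1352] F [-0.2  0.1  0.7] M [0.05 0.04 0.01] w -0.0
0.10 t8.5 p [0.4838 0.0124 0.1112] F [-0.2  0.4  0.1] M [ 0.03  0.03 -0.  ] w -0.0
```

The forces stayed near zero, so I'll look at whether the cover followed.

Run:
```python
from rb import *
im,d=manip.get_image("scene"); cv2.imwrite("pics/s1.png",cv2.resize(im[120:320,180:420],None,fx=2.5,fy=2.5))
```

```text
(no output)
```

View pics/s1.png

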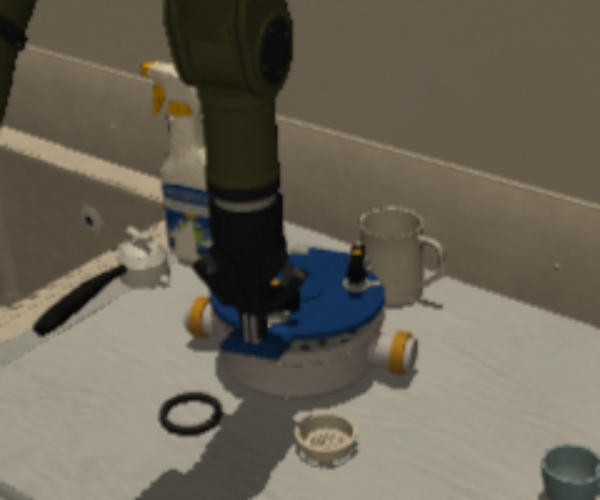

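The cover followed and is nearly shut, with the finger on the tab at about (255,335) in the crop. I'll finish closing it, retreat, and image the knobs from the top camera and from two wrist positions.

```bash
cat > close2.py <<'E'
from rb import *
import pickle
z=manip.sense()["eef_pos"]
xy=pt(-.247,0)[:2]
for zz in (.1,.092,.088,.085,.082,.079):
    manip.line_to(np.r_[xy,zz],speed=.08); s=st("%.3f"%zz)
    if s["wrist_force"][2]>15: break
manip.sleep(.2); st()
manip.line_to(np.r_[xy,.16],speed=.3)
V=[]
for c in (C-.16*ex+[0,-.02], C-.12*ex+[.0,.06]):
    manip.move_ptp(np.r_[c,.30],down(YAW+np.pi)); manip.sleep(.15)
    s=manip.sense(); im,d=manip.get_image("wrist"); V.append((im,d,s["eef_pos"],s["orientation"]))
im,d=manip.get_image("top")
pickle.dump((V,manip.calibration("wrist"),(im,d,manip.calibration("top"))),open("v1.pkl","wb"))
cv2.imwrite("pics/w1.png",V[0][0]); cv2.imwrite("pics/t1.png",cv2.resize(im[130:330,180:420],None,fx=2.5,fy=2.5))
print(manip.calibration("wrist")); st()
E
python3 close2.py
```

```text
0.100 t8.8 p [0.4819 0.0118 0.1003] F [-0.2  0.3  0.3] M [ 0.   -0.03 -0.02] w 0.0
0.092 t9.1 p [0.4818 0.0118 0.092 ] F [0.5 0.2 0. ] M [ 0.02 -0.01  0.01] w 0.0
0.088 t9.3 p [0.4818 0.0118 0.0879] F [-1.1  0.7 -0.4] M [0.05 0.   0.02] w 0.0
0.085 t9.6 p [0.4821 0.0117 0.0868] F [-3.2  0.4 21.1] M [0.01 0.71 0.02] w -0.0
 t9.8 p [0.4821 0.0117 0.0868] F [-2.5  1.6 20.8] M [ 0.02  0.64 -0.04] w 0.0
{'fx': 371.64829954431775, 'fy': 371.64829954431775, 'cx': 319.586280415199, 'cy': 242.91809772535854, 'tool_from_camera': array([[ 7.64958118e-05,  9.46645133e-01,  3.22277810e-01,
         8.34276665e-02],
       [ 9.99999504e-01,  2.47523851e-04, -9.64425764e-04,
        -5.98830694e-04],
       [-9.92740400e-04,  3.22277724e-01, -9.46644645e-01,
        -1.42849110e-01],
       [ 0.00000000e+00,  0.00000000e+00,  0.00000000e+00,
         1.00000000e+00]])}
 t11.7 p [0.493  0.0739 0.2999] F [-0.1 -0.2  0.1] M [0.03 0.03 0.01] w 0.0
```

View pics/w1.png

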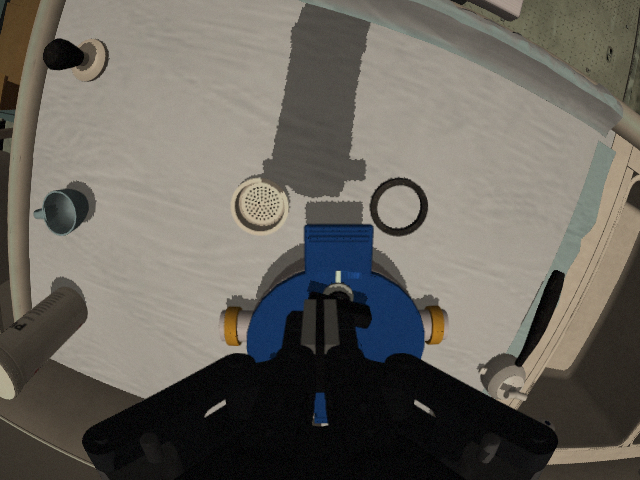

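View pics/t1.png

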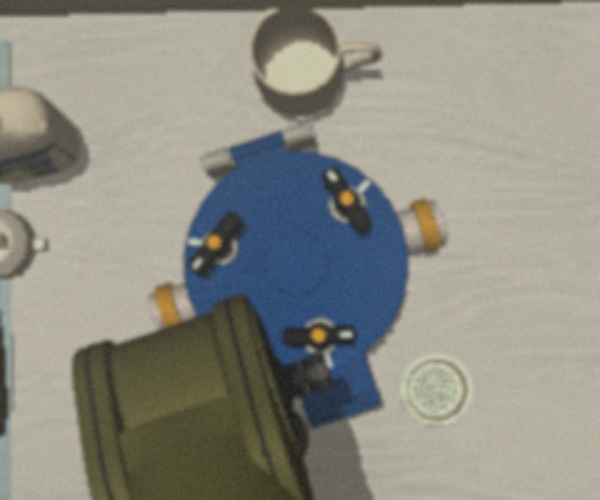

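The top crop shows the cover shut. Orange hub dots sit at (319,335) front, (214,242) left and (347,198) right, with the bars well off the white radial marks. In the wrist view the gripper hides the knobs. I'll measure the hubs and bars from the top and scene cameras.

```bash
cat > knobs.py <<'E'
from rb import *
import pickle
K={"front":np.pi+YAW,"left":YAW+np.pi/3,"right":YAW-np.pi/3}
def pix(c,p):
    q=rot(c["orientation"]).inv().apply(np.asarray(p)-c["eye"]); return c["cx"]-c["fx"]*q[0]/q[2], c["cy"]+c["fy"]*q[1]/q[2]
def hub(im,c,p,rad=14):
    u,v=pix(c,p); m=mask(im,(8,110,70),(28,255,255)); yy,xx=np.mgrid[:480,:640]; m&=np.hypot(xx-u,yy-v)<rad
    return (xx[m].mean(),yy[m].mean(),m.sum()) if m.sum()>2 else None
def bar(im,c,h):
    hsv=cv2.cvtColor(im,cv2.COLOR_BGR2HSV); yy,xx=np.mgrid[:480,:640]
    m=((hsv[...,2]<45)&(np.hypot(xx-h[0],yy-h[1])<17)).astype(np.uint8)
    k,l,s,ce=cv2.connectedComponentsWithStats(m); m=np.isin(l,[i for i in range(1,k) if s[i,4]>8])
    v,u=np.nonzero(m); d=ray(c,u,v); P=np.array(c["eye"])+d*((.131-c["eye"][2])/d[:,2])[:,None]
    (cx,cy),(w,hh),_=r=cv2.minAreaRect((P[:,:2]*1000).astype(np.float32)); b=cv2.boxPoints(r)
    e=[b[1]-b[0],b[2]-b[1]]; e=max(e,key=np.linalg.norm)
    pc=np.linalg.svd(P[:,:2]-P[:,:2].mean(0),full_matrices=False)[2][0]
    return np.arctan2(e[1],e[0])%np.pi,np.arctan2(pc[1],pc[0])%np.pi,(round(w),round(hh)),np.array([cx,cy])/1000,len(P)
def measure(save=None):
    out={}
    imt,dt=manip.get_image("top"); ims,ds=manip.get_image("scene"); ct,cs=manip.calibration("top"),manip.calibration("scene")
    if save: cv2.imwrite(save,cv2.resize(imt[130:330,180:420],None,fx=2.5,fy=2.5))
    for n,a in K.items():
        p=np.r_[C+.072*np.array([np.cos(a),np.sin(a)]),.131]
        ht,hs=hub(imt,ct,p),hub(ims,cs,p)
        print(n,"exp",p.round(4),"hubs",ht and np.round(ht,1),hs and np.round(hs,1))
        if ht is None: continue
        d=ray(ct,ht[0],ht[1]); pp=np.array(ct["eye"])+d*(.131-ct["eye"][2])/d[2]
        if hs: print("  tri",[np.round(x,4) for x in tri(ct,ht[:2],cs,hs[:2])])
        b=bar(imt,ct,ht); turn=(b[1]-a)%np.pi
        print("  plane",pp.round(4),"bar",b,"to turn %.3f"%turn,"joint %.3f"%(1.6-turn)); out[n]=(pp[:2],b[1],turn)
    return out
if __name__=="__main__":
    pickle.dump(measure("pics/k.png"),open("k.pkl","wb"))
E
python3 knobs.py
```

```text
front exp [0.5392 0.0294 0.131 ] hubs [306.9 263.8  40. ] [289. 238.  11.]
  tri [array([0.541 , 0.0287, 0.1334]), array([0.0012, 0.0012])]
  plane [0.5403 0.0297 0.131 ] bar (np.float32(1.5487248), np.float64(1.6039134358682186), (13, 2), array([0.53473108, 0.04733318]), 10) to turn 1.306 joint 0.294
left exp [0.6241 0.1207 0.131 ] hubs [265.2 226.5  33. ] [283.5 217.    8. ]
  tri [array([0.6262, 0.1192, 0.1333]), array([0.0017, 0.0017])]knobs.py:16: RuntimeWarning: Mean of empty slice.
  pc=np.linalg.svd(P[:,:2]-P[:,:2].mean(0),full_matrices=False)[2][0]
  ret = um.true_divide(
Traceback (most recent call last):
  File "knobs.py", line 33, in <module>
    pickle.dump(measure("pics/k.png"),open("k.pkl","wb"))
                ~~~~~~~^^^^^^^^^^^^^^
  File "knobs.py", line 29, in measure
    b=bar(imt,ct,ht); turn=(b[1]-a)%np.pi
  File "knobs.py", line 16, in bar
    pc=np.linalg.svd(P[:,:2]-P[:,:2].mean(0),full_matrices=False)[2][0]
       ~~~~~~~~~~~~~~~~~~~~~~~~~~~~~~~~~~~~~~~~~~~~~~~~~~~~~~~~~~~~~^^^
IndexError: index 0 is out of bounds for axis 0 with size 0
```

```bash
sed -i "s/m=((hsv\[...,2\]<45)/m=((im[...,0].astype(int)-im[...,2]<32)\&(hsv[...,2]<85)/" knobs.py; python3 knobs.py
python3 - <<'E'
import pickle,cv2
im=pickle.load(open('v1.pkl','rb'))[2][0]
print(im[218:236:2,258:274:2].tolist())
E
```

```text
front exp [0.5392 0.0294 0.131 ] hubs [307.  263.7  39. ] [289. 238.  11.]
  tri [array([0.5412, 0.0286, 0.1333]), array([0.0011, 0.0011])]
  plane [0.5405 0.0295 0.131 ] bar (np.float32(1.5490235), np.float64(1.9875173986800727), (62, 46), array([0.52775031, 0.02980303]), 267) to turn 1.690 joint -0.090
left exp [0.6241 0.1207 0.131 ] hubs [265.2 226.5  31. ] [283.5 217.    8. ]
  tri [array([0.6261, 0.1192, 0.1333]), array([0.0017, 0.0017])]
  plane [0.6253 0.1208 0.131 ] bar (np.float32(2.4646537), np.float64(2.518515950430265), (24, 63), array([0.62211707, 0.11756261]), 211) to turn 1.173 joint 0.427
right exp [0.6607 0.0015 0.131 ] hubs [318.2 208.9  34. ] [321.8 223.   10. ]
  tri [array([0.6624, 0.0011, 0.1332]), array([0.0012, 0.0012])]
  plane [0.6619 0.0021 0.131 ] bar (np.float32(0.493388), np.float64(0.5688189350620174), (67, 21), array([0.65835181, 0.00163971]), 178) to turn 1.318 joint 0.282
[[[115, 80, 52], [121, 81, 58], [117, 84, 58], [119, 81, 57], [114, 81, 56], [70, 57, 47], [48, 51, 55], [55, 57, 58]], [[117, 78, 52], [122, 85, 62], [117, 79, 56], [121, 85, 61], 
[... 202 characters left out ...]
], [111, 108, 105], [54, 107, 139], [57, 110, 144], [51, 63, 66], [46, 54, 47], [43, 45, 42]], [[181, 196, 186], [150, 158, 150], [68, 98, 119], [70, 152, 204], [65, 151, 201], [60, 94, 118], [47, 45, 41], [66, 72, 72]], [[134, 126, 109], [98, 98, 94], [50, 73, 90], [60, 131, 175], [55, 128, 172], [50, 71, 87], [49, 47, 46], [79, 86, 87]], [[91, 65, 48], [50, 50, 47], [48, 49, 47], [54, 60, 69], [45, 53, 60], [41, 43, 42], [52, 53, 53], [81, 87, 90]], [[62, 63, 64], [65, 69, 66], [56, 56, 57], [53, 51, 53], [42, 43, 43], [49, 48, 51], [71, 75, 73], [115, 130, 129]], [[129, 143, 139], [135, 145, 138], [51, 52, 52], [44, 42, 39], [73, 80, 81], [104, 113, 115], [134, 145, 146], [117, 106, 99]]]
```

```bash
cat > turn.py <<'E'
from rb import *
def turn(xy,a0,turn,over=.08,z=.100,n=5):
    xy=np.array(xy)
    print("ik",[None if (j:=manip.inverse_kinematics(np.r_[xy,z],down(a))) is None else j[6].round(2) for a in(a0,a0-turn-over)])
    manip.set_gripper(.7)
    manip.move_ptp(np.r_[xy,.19],down(a0)); manip.line_to(np.r_[xy,z],speed=.15); st("down")
    manip.set_gripper(0.0); st("grip")
    for i in range(1,n+1):
        a=a0-(turn+over)*i/n
        manip.line_to(np.r_[xy,z],down(a),speed=.15)
        s=st("%.2f"%a); x=rot(s["orientation"]).apply([1,0,0]); print("   yaw",np.arctan2(x[1],x[0]).round(3))
        if abs(s["moment"][2])>6: print("stop felt"); break
    manip.set_gripper(.7); manip.line_to(np.r_[xy,.20],speed=.3)
E
python3 - <<'E'
from turn import *
turn((.5408,.029),1.56+np.pi,1.262)
E
```

```text
ik [np.float64(2.54), np.float64(1.55)]
down t14.3 p [0.5414 0.0294 0.1007] F [ 0.7 -0.8 -0.1] M [-0.    0.   -0.02] w 0.7
grip t14.7 p [0.5406 0.029  0.1012] F [-1.6  0.   8. ] M [-0.01  0.6  -0.04] w 0.25
4.43 t15.2 p [0.5403 0.0291 0.1012] F [-3.4  0.6  8.5] M [ 0.07  0.73 -0.08] w 0.25
   yaw -1.85
4.16 t15.6 p [0.54   0.0292 0.1012] F [-3.6  0.6  9.4] M [ 0.14  0.85 -0.09] w 0.25
   yaw -2.119
3.90 t16.0 p [0.5397 0.0294 0.1012] F [-3.5  0.8 10.1] M [ 0.23  0.93 -0.1 ] w 0.25
   yaw -2.387
3.63 t16.4 p [0.5395 0.0297 0.1012] F [-4.5  1.9 10.6] M [ 0.31  1.03 -0.11] w 0.25
   yaw -2.655
3.36 t16.8 p [0.5394 0.0301 0.1012] F [-4.4  1.2 11.7] M [0.28 1.03 0.44] w 0.25
   yaw -2.921
```

Run:
```python
from turn import *; from knobs import measure
manip.move_ptp([.43,.12,.30],down(YAW+np.pi)); measure("pics/k2.png"); st()
```

```text
front exp [0.5392 0.0294 0.131 ] hubs [306.9 263.7  36. ] [289. 238.  11.]
  tri [array([0.5413, 0.0287, 0.1333]), array([0.0011, 0.0011])]
  plane [0.5406 0.0296 0.131 ] bar (np.float32(0.20713389), np.float64(0.29514754691689005), (63, 21), array([0.5404599, 0.0285494]), 159) to turn 3.139 joint -1.539
left exp [0.6241 0.1207 0.131 ] hubs [265.3 226.6  32. ] [283.5 217.    8. ]
  tri [array([0.626 , 0.119 , 0.1334]), array([0.0017, 0.0017])]
  plane [0.6252 0.1206 0.131 ] bar (np.float32(2.4646537), np.float64(2.5148901628685216), (24, 63), array([0.62211707, 0.11756261]), 212) to turn 1.170 joint 0.430
right exp [0.6607 0.0015 0.131 ] hubs [318.1 208.9  34. ] [321.8 223.   10. ]
  tri [array([0.6626, 0.0013, 0.1331]), array([0.0012, 0.0012])]
  plane [0.6621 0.0023 0.131 ] bar (np.float32(0.60263), np.float64(0.5642090014202523), (66, 21), array([0.65871802, 0.00223105]), 178) to turn 1.313 joint 0.287
 t18.6 p [0.4308 0.1187 0.2988] F [0.5 0.2 0.1] M [-0.01  0.01 -0.11] w 0.7
```

View pics/k2.png

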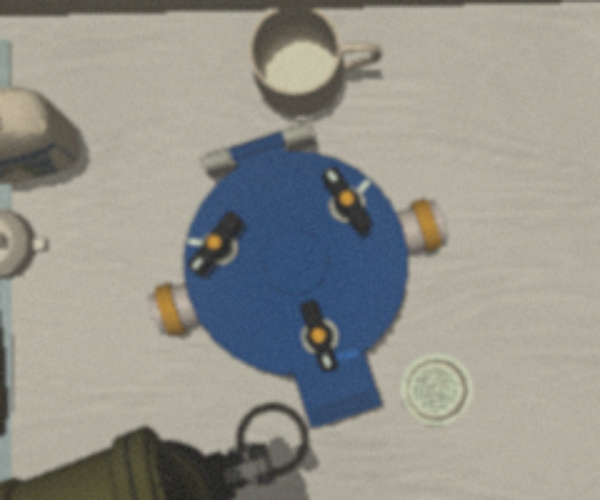

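The front bar now points along its radial mark: bar 0.295 rad against radial 0.298. The gripper shadow and gasket at (272,440) are undisturbed. Before turning the left knob I check its clearance to the spray bottle and the wrist range.

Run:
```python
from rb import *; import pickle
D=pickle.load(open("v0.pkl","rb"))
for n in D:
    im,d,c=D[n]; P=cloud(d,c,np.ones(d.shape,bool)); P=P[(P[:,0]>.5)&(P[:,0]<.85)&(P[:,1]>.17)&(P[:,1]<.42)]
    for lo in(.1,.15,.2,.25):
        Q=P[(P[:,2]>lo)&(P[:,2]<lo+.05)]
        if len(Q): print(n,lo,len(Q),np.percentile(Q[:,:2],[1,99],axis=0).round(3).tolist())
for nm,xy,A in(("L",(.6256,.12),(2.5,5.64,2.5-1.25,5.64-1.25)),("R",(.6622,.0015),(.56,3.70,-.83,2.31))):
    for a in A:
        j=manip.inverse_kinematics(np.r_[xy,.104],down(a)); print(nm,a,None if j is None else j.round(2))
```

```text
scene 0.1 391 [[0.7, 0.262], [0.754, 0.362]]
scene 0.15 330 [[0.706, 0.269], [0.757, 0.346]]
scene 0.2 255 [[0.711, 0.297], [0.751, 0.376]]
scene 0.25 243 [[0.712, 0.301], [0.748, 0.386]]
top 0.1 431 [[0.701, 0.265], [0.763, 0.365]]
top 0.15 666 [[0.705, 0.27], [0.761, 0.352]]
top 0.2 227 [[0.71, 0.298], [0.75, 0.37]]
top 0.25 750 [[0.713, 0.302], [0.749, 0.387]]
L 2.5 [-0.37  0.88  0.21  1.64 -0.26  0.65  0.9 ]
L 5.64 [-0.68  1.05  0.87  1.66 -0.98  0.93 -1.63]
L 1.25 [-0.54  0.94  0.54  1.65 -0.66  0.74 -0.  ]
L 4.39 [-0.19  0.86 -0.14  1.63  0.17  0.66  2.41]
R 0.56 [-0.42  1.02  0.73  1.57 -0.83  0.88 -0.39]
R 3.7 [-0.1   0.89  0.05  1.55 -0.06  0.7   2.11]
R -0.83 [-0.47  1.07  0.87  1.57 -0.95  0.97 -1.68]
R 2.31 [-0.22  0.91  0.28  1.56 -0.34  0.72  0.96]
```

Run:
```python
from turn import *; from knobs import measure
turn((.6256,.12),2.50,1.17,z=.103)
turn((.6622,.0018),.56+np.pi,1.31,z=.103)
manip.move_ptp([.43,.12,.30],down(YAW+np.pi)); measure("pics/k3.png"); st()
```

```text
ik [np.float64(0.9), np.float64(-0.0)]
down t20.4 p [0.6263 0.1201 0.1042] F [ 0.2 -0.1  0.6] M [ 0.02 -0.01  0.03] w 0.7
grip t20.9 p [0.6269 0.1207 0.1053] F [-1.3  1.4  9.7] M [ 0.13  0.38 -0.07] w 0.18
2.25 t21.3 p [0.6267 0.1204 0.1053] F [-2.2  1.9 11.1] M [-0.03  0.45 -0.13] w 0.17
   yaw 2.25
2.00 t21.7 p [0.6263 0.1202 0.1053] F [-2.9 -0.1 10.8] M [-0.15  0.64 -0.14] w 0.17
   yaw 2.0
1.75 t22.1 p [0.626  0.12   0.1053] F [-4.3  0.2 12.2] M [-0.09  0.83 -0.08] w 0.18
   yaw 1.75
1.50 t22.5 p [0.6255 0.12   0.1053] F [-4.9 -0.3 13.4] M [-0.15  1.01 -0.11] w 0.17
   yaw 1.5
1.25 t22.9 p [0.6253 0.1202 0.1054] F [-5.8 -1.  14.7] M [-0.13  1.18  1.74] w 0.18
   yaw 1.257
ik [np.float64(1.98), np.float64(0.96)]
down t26.6 p [0.6629 0.0019 0.1037] F [0.1 0.1 0.4] M [0.04 0.01 0.04] w 0.7
grip t27.1 p [0.6626 0.0025 0.1053] F [-3.7  0.2 10.6] M [ 0.19  0.72 -0.11] w 0.18
3.42 t27.5 p [0.6627 0.0024 0.1053] F [-2.8  0.5 10.1] M [ 0.14  0.72 -0.04] w 0.17
   yaw -2.86
3.15 t27.9 p [0.6626 0.0023 0.1053] F [-3.4  0.6 11. ] M [ 0.06  0.67 -0.12] w 0.18
   yaw -3.138
2.87 t28.4 p [0.662
[... 573 characters left out ...]
.587
left exp [0.6241 0.1207 0.131 ] hubs [265.1 226.5  35. ] [283.1 216.9   9. ]
  tri [array([0.6259, 0.1199, 0.1336]), array([0.0012, 0.0012])]
  plane [0.6254 0.1211 0.131 ] bar (np.float32(1.3498942), np.float64(1.3387813924298517), (64, 21), array([0.62173437, 0.11829736]), 179) to turn 3.135 joint -1.535
right exp [0.6607 0.0015 0.131 ] hubs [318.4 208.7  31. ] [321.8 223.   10. ]
  tri [array([0.6626, 0.001 , 0.1332]), array([0.0009, 0.0009])]
  plane [0.6624 0.0017 0.131 ] bar (np.float32(2.3899329), np.float64(2.3744092837303157), (21, 62), array([0.65765009, 0.00147907]), 186) to turn 3.124 joint -1.524
 t31.4 p [0.4311 0.1195 0.2994] F [-0.9 -0.   0.7] M [-0.01 -0.01  0.08] w 0.7
```

View pics/k3.png

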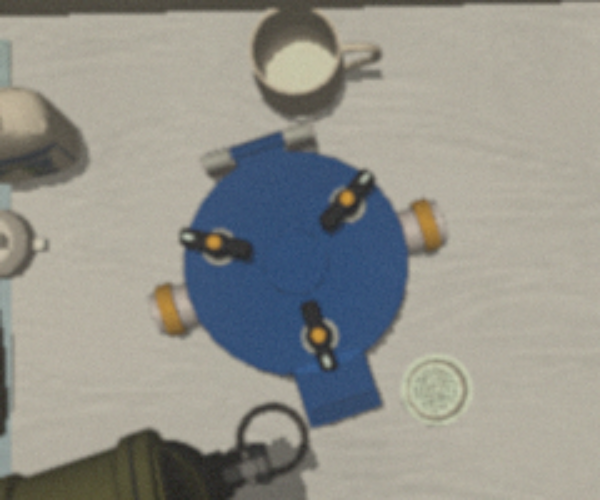

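All three bars lie on their radial marks within about 0.02 rad, each turn felt its stop, and the cover and neighbouring things are in place.

```bash
python3 -c "
from plant import manip
manip.sleep(.3); print(manip.job_done())"
```

```text
the job is handed in; nothing more can be done
None
```

The job is handed in: the cover was shut gently, then the front, left and right knobs were turned to their stops in that order, and nothing else looked moved in the final top view. The run took about 32 s; no verdict was returned.

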